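Load a fitting under the spring-closed cover of a test nest

ROBOT

A 7-joint arm with a two-finger parallel gripper is mounted at the origin on a cart in front of the work surface, level with it; the furniture and walls round the work are solid. World frame = base frame: x ahead of the robot, y to its left, z up, the work surface at z = 0. Lengths are in m, angles in rad, forces in N, time in s.
With the tool pointing down it reaches from about 0.4 to 0.85 m from the base axis. Payload 10.4 kg.
Tool frame: the origin (TCP) lies on the centre line of the jaws, within the pads' length; the fingertips stand 8 mm ahead of it and the grasp point (between the pads) lies 11 mm behind it (r.finger_overhang is the distance from the TCP to the fingertips, in m); z points along the fingers, y is the line along which they close (so a half turn about z gives the same grasp; the last joint's range is limited). The gripper opens to 87 mm and grips with 3 to 60 N. Pads are 19 mm wide; open, the fingers measure 117 mm over their backs; the gripper's body (75 mm by 190 mm) begins 51 mm behind the grasp point.
Start: joints at [-1.139, 0.332, -0.065, 1.46, 0.022, 1.35, -0.088], TCP at [0.275, 0.561, 0.231] pointing down, gripper open.
Joint ranges: [-2.6, 2.6], [-0.5, 2.12], [-1.47, 1.34], [0.16, 2.42], [-1.27, 4.41], [0.06, 2.06], [-2.6, 2.6]. Speed limits (rad/s): [2.22, 2.22, 2.79, 2.79, 3.14, 3.14, 3.14].

INTERFACE

Orientations are given as a unit quaternion [x, y, z, w].
In Python, from bench import r, vision gives the robot as it stands.
- The arm moves only by the tool drive_tool, never from a script. Its argument "series" is a list of rows, each a list of 2 entries, a list of its own where there are three numbers: the shift along the world's x, y, z in cm, then the turn about the world's z in degrees. A call has exactly 10 rows; each row shifts and turns the commanded pose from where the row before left it; what a row does not reach is not made up. A row lasts 1/8 s, in which the tool goes at most 62.5 mm and 10.7 degrees, less where a joint would pass 70% of its speed; a pose out of reach is approached as far as the arm can. A call with a gripper value outside its range is refused whole. "hand" is the closure, from 0 (fully open) to 1 (shut), set as the call begins (left out, the last holds). The fingers move at their own pace and stop on an object; "newtons" is the grip in N (left out, the last holds). Time passes only in rows, so rows that do not move let the fingers close, or fill a call up. It gives the time, the measured TCP pose, the force, the opening and the grip force at its end, in the units of the state.
- r.read_state(): the state, without advancing time (a new reading comes with each control period).
- vision.camera(name): name is "scene" or "top" or "wrist"; returns a dict with "color" (384x512x3 uint8, red, green, blue), "intrinsics" (3x3 intrinsics, pixels), "R" (3x3) and "t" (3): a world point X has camera coordinates R X + t; the wrist camera has in their place "mount" (4x4, takes a point from camera to tool coordinates, whose origin is the TCP and whose axes are the flange's). Camera axes: x right, y down, z forward; pixel columns grow to the right and rows downward; lengths in m; the calibration is good to about 2 mm. A picture is of the moment at which its call begins: read the wrist's pose just before it. There is no depth.
- r.close_job(): hands the job in; it is judged then, once.
The state is a dict: "time": time; "joint_positions": joint angles; "joint_vel": joint speeds; "joint_torque": joint torques, N m; "ee_pos": TCP position; "eef_rot": TCP orientation; "ft_force": force on the tool from outside, world axes, zero at the start; "torque": the same for the moment, N m; "width": finger opening in m; "grip_force": force on a finger pad.
Only numpy, scipy, OpenCV 4.12 (cv2) and the standard library are available. Lean on these libraries where they do the work, as an engineer would, in place of code of your own. Each camera call takes 0.05 s, during which the arm holds its last target. There are 200 camera calls.

TASK

Load the brass tube fitting into the test nest: with one fingertip push the red pad of the spring-loaded push bar in and keep it in so that the blue cover stays open, and meanwhile push the fitting along its trough with the other fingertip, under the cover and fully home against the end stop. Then back the fingers out so that the bar springs back and the cover closes fully in front of the fitting. Only push: do not pick the fitting up, and leave the loose things beside the nest where they are.

Things in the scene. Friction and masses are not known exactly. Their poses are not given: they have to be found in the camera images.
- test_nest: Fixture, fixed to the bench. Origin at bench level, mid-width of its trough, straight below the cover's hinge; x = the way the fitting is pushed in, y = side of the push bar, z up. Sizes in mm: base plate x -168..56, y -30..78; its top, the trough's floor, at z 5. Guide rails at y 14..18 either side (28 between), tops at z 11, x -160..32. Fitting fully home: its origin at x 7.
- end_stop (a point): Middle of the end stop's face, nest x 32, y 0, z 18 mm: the fitting's nut touches it when home. Nest walls (y 17 to 21 mm either side) x 8 to 38, up to z 29; fixed hood over them, z 29 to 32. Cheeks that carry the hinge: y 19 to 23 mm either side, x -7 to 7, up to z 38.
- gear_housing (a point): Middle of the top of the grey gear housing, nest x 29, y 55, z 44 mm. It fills x 8 to 50, y 34 to 76, from the base plate up, and does not move; the push bar runs into it.
- push_bar (a joint): Travel of the spring-loaded push bar along nest +x: 0 = out (rest), up to 0.105 m in. Spring about 2.4 N at rest, rising to 6.6 N at full travel, plus damping; springs out when let go. It drives the cover by gears: cover angle = 20 rad per metre of travel.
- bar_pad (a point): Centre of the face of the red pad on the push bar, 26 mm wide and high, 7 mm thick, facing nest -x; moves with the bar. At rest at x -106, y 58, z 23 mm in the nest frame. The bar behind it is 8 mm thick.
- cover (a joint): Angle of the blue cover: 0 = shut (level), up to 2.1 rad, past upright. Hinge along nest y at x 0, z 31 mm. Flap 34 mm wide, 3 thick, reaching 26 mm from the hinge to -x, a lip at that end turned down to 11 mm below the hinge. Shut, it blocks the fitting's nut (pushing jams); it clears the fitting from 0.4 rad; a vertical finger pushing the fitting home needs about 1.7 rad.
- cover_lip (a point): Middle of the lower edge of the cover's lip; moves with the cover. Shut: x -24.5, y 0, z 20 mm in the nest's frame.
- brass_fitting: Brass tube fitting, 25 x 50 x 22 mm, 0.04 to 0.09 kg, loose in the trough before the cover. Origin: middle of its underside; long axis = its y, pointing along nest -x. End at y -25 mm: big hex nut, 22 mm high, leading towards the cover. End at y +25: slim round end, 13 mm thick, 4 to 17 mm above the underside: push here.
- steel_fitting: Bystander: steel tube fitting 19 x 50 x 17 mm, loose on the bench; origin in the middle of its underside.
- timer: Bystander: white countdown timer 62 x 66 x 20 mm, loose on the bench; origin in the middle of its underside.
- vial: Bystander: sample vial with blue cap, 28 mm across, 82 mm high, standing loose; origin in the middle of its underside.
Things that resemble listed ones, but are neither listed nor needed, are in the scene too. What is shaped like the brass_fitting but orange is not meant. What is shaped like the test_nest but purple is not meant.

How it is judged:
By the outcome, as a careful person would: the job done as asked, in the order asked, and still so for the second after the job is handed in, with the robot touching nothing.
It also fails if it takes over 42 s, if anything falls off the work surface, if the arm or the gripper's body presses on something with over 40 N, if the wrist force passes 120 N, or if a joint passes its speed limit or range.

## Working session

There is one attempt and no reset: what is moved stays moved. The work goes in short steps, Python scripts to look and compute and a tool call to move; the robot and the scene stay as the last step left them, time stands still between calls to the robot, and variables do not carry over. Pictures are saved under pics/ and viewed, at most 10 in all, crops included, and the job is handed in when it is done.

Besides the shell and the picture viewer there is one more tool, called after "Call:" as name(argument=value, ...), one argument or row to a line, values as JSON. drive_tool: Moves the arm, as the interface text tells. Its arguments: {"type":"object","properties":{"series":{"type":"array"},"hand":{"type":"number"},"newtons":{"type":"number"}},"required":["series"]}

```bash
mkdir -p pics; python3 - <<'E'
from bench import r, vision
import cv2, numpy as np, pickle
s=r.read_state(); print(s['time'],s['ee_pos'],s['eef_rot'],s['width'],r.finger_overhang)
for n in ("scene","top"):
    c=vision.camera(n); pickle.dump(c,open(f'pics/{n}0.pkl','wb'))
    cv2.imwrite(f'pics/{n}0.png',cv2.resize(c['color'][:,:,::-1],None,fx=1.5,fy=1.5,interpolation=cv2.INTER_CUBIC))
    print(n,c['intrinsics'].tolist(),c['R'].tolist(),c['t'])
E
```

```text
0.0 [0.27436391 0.56114495 0.22974534] [ 2.25413097e-01  9.74263013e-01 -7.05646014e-04 -1.36265523e-04] 0.08714316841849788 0.008
scene [[367.715414188487, 0.0, 260.16263085719305], [0.0, 367.715414188487, 187.69090759913192], [0.0, 0.0, 1.0]] [[0.7580293598268009, -0.6521851695698546, -0.006781904873311005], [-0.4111560836949296, -0.46975975546144755, -0.7812019245940508], [0.5063024436848185, 0.5949624162431951, -0.6242415868690907]] [-0.41871237  0.316917    0.64797677]
top [[353.47238487950943, 0.0, 251.506051459358], [0.0, 353.47238487950943, 198.2018491329685], [0.0, 0.0, 1.0]] [[-0.024619800777583963, -0.9996968824997413, -9.235784035092656e-05], [-0.9970016505716156, 0.024560203782849684, -0.073379187428177], [0.07335921323969272, -0.0017145000564296115, -0.9973041092477309]] [0.05898633 0.59596351 1.17955587]
```

View pics/scene0.png

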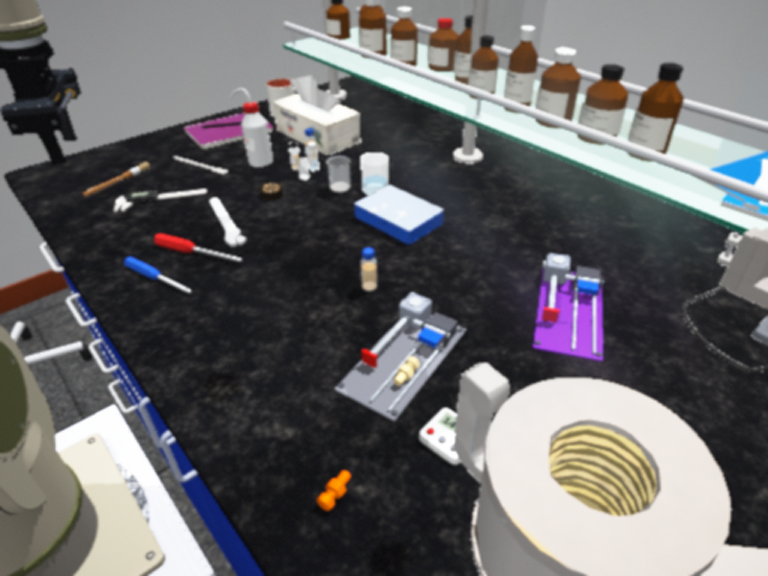

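View pics/top0.png

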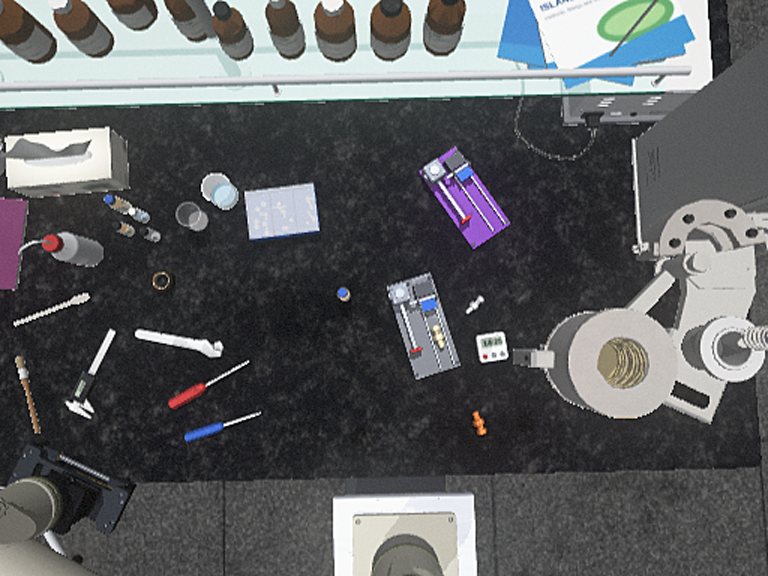

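Candidates (top picture pixels): the grey nest at (422,325) holding the brass fitting at (438,335), the purple nest at (463,197), and the orange fitting at (480,423). The grey nest and the brass fitting in its trough match the description. I'll confirm this in an enlarged crop.

```bash
python3 - <<'E'
import cv2, numpy as np, pickle
a=pickle.load(open('pics/top0.pkl','rb'))['color'][175:260,250:345,::-1]
b=pickle.load(open('pics/scene0.pkl','rb'))['color'][190:282,220:315,::-1]
f=lambda i:cv2.resize(i,(400,int(400*i.shape[0]/i.shape[1])),interpolation=cv2.INTER_CUBIC)
A,B=f(a),f(b);h=max(A.shape[0],B.shape[0])
o=np.zeros((h,800,3),np.uint8);o[:A.shape[0],:400]=A;o[:B.shape[0],400:]=B
cv2.imwrite('pics/crop1.png',o);print(A.shape,B.shape)
E
```

```text
(357, 400, 3) (387, 400, 3)
```

View pics/crop1.png

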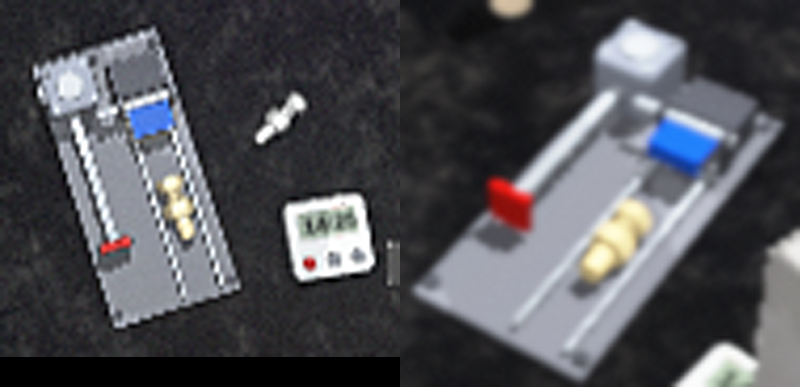

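The crop shows the grey nest with the red pad (top crop 115,245), the blue cover shut (150,118) and the brass fitting, big nut towards the cover (170,185), slim end at (187,230). Next I fit the nest pose from the plate corners.

```bash
cat > h.py <<'E'
import numpy as np, pickle
from scipy.optimize import least_squares
def proj(c,P):
    q=P@np.asarray(c['R']).T+c['t']; K=c['intrinsics']
    return np.c_[K[0][0]*q[:,0]/q[:,2]+K[0][2],K[1][1]*q[:,1]/q[:,2]+K[1][2]]
def nest(p,L):
    L=np.atleast_2d(L)/1000.; a=p[2]; R=np.array([[np.cos(a),-np.sin(a),0],[np.sin(a),np.cos(a),0],[0,0,1]])
    return L@R.T+[p[0],p[1],0]
E
python3 - <<'E'
from h import *
T=pickle.load(open('pics/top0.pkl','rb'));S=pickle.load(open('pics/scene0.pkl','rb'));k=95/400
Lt=np.array([[-168,78,5],[-168,-30,5],[56,-30,5],[56,78,5],[-106,58,36]],float)
Ut=np.array([[118,328],[240,290],[157,28],[35,68],[115,247]])*k+[250-.4,175-.4]
Ls=np.array([[-168,78,5],[-168,-30,5],[56,-30,5],[-106,58,23]],float)
Us=np.array([[15,288],[183,380],[383,125],[110,205]])*k+[220-.4,190-.4]
f=lambda p,i=None:np.r_[(proj(T,nest(p,Lt))-Ut).ravel(),(proj(S,nest(p,Ls))-Us).ravel()]
s=least_squares(f,[.6,-.05,.3]);print(s.x,np.degrees(s.x[2]));print(f(s.x).reshape(-1,2).round(2))
p=s.x;np.save('nest.npy',p)
# fitting ends: nut far top, slim end tip, intersect at nest z=5+10
def inter(c,u,z):
    d=np.linalg.solve(c['intrinsics'],[u[0],u[1],1]);R=np.asarray(c['R']);o=-R.T@c['t'];d=R.T@d;return o+d*(z-o[2])/d[2]
def tonest(X):
    a=p[2];d=X-np.r_[p[:2],0];return np.array([np.cos(a)*d[0]+np.sin(a)*d[1],-np.sin(a)*d[0]+np.cos(a)*d[1],d[2]])*1000
for n,c,u,z in [('slim',T,np.array([187,241])*k+[249.6,174.6],.0155),('nut',T,np.array([170,173])*k+[249.6,174.6],.02),('slimS',S,np.array([190,277])*k+[219.6,189.6],.014),('nutS',S,np.array([240,200])*k+[219.6,189.6],.016)]:
    X=inter(c,u,z);print(n,X,tonest(X))
E
```

```text
[ 0.59387034 -0.06482102  0.2751854 ] 15.766962079552671
[[-1.4  -0.03]
 [-0.21 -0.43]
 [-0.32 -0.47]
 [-1.16 -0.79]
 [ 0.1   0.24]
 [-0.18  0.71]
 [-0.12  0.33]
 [ 0.84  0.1 ]
 [ 0.06  1.6 ]]
slim [ 0.47974215 -0.0970952   0.0155    ] [-1.18603812e+02 -4.83302740e-02  1.55000000e+01]
nut [ 0.53470765 -0.08469252  0.02      ] [-62.3362719   -3.04782318  20.        ]
slimS [ 0.48350287 -0.09592122  0.014     ] [-1.14665585e+02  5.95954233e-02  1.40000000e+01]
nutS [ 0.54056418 -0.07338243  0.016     ] [-53.626863    6.2453583  16.       ]
```

Call:
drive_tool(
  series=[
    [[1.7,-4.5,0],4.2],
    [[1.7,-4.5,0],4.2],
    [[1.7,-4.5,0],4.2],
    [[1.7,-4.5,0],4.2],
    [[1.7,-4.5,0],4.2],
    [[1.7,-4.5,0],4.2],
    [[1.7,-4.5,0],4.2],
    [[1.7,-4.5,0],4.2],
    [[1.7,-4.5,0],4.2],
    [[1.7,-4.5,0],4.2],
  ],
  hand=0.5,
  newtons=20,
)

```text
time: 1.35
ee_pos: [0.4447, 0.1099, 0.2305]
eef_rot: [-0.14, 0.99, 0.0, -0.0]
ft_force: [0.2, 0.0, 0.0]
width: 0.0438
grip_force: 0.0
```

Call:
drive_tool(
  series=[
    [[0,-3.8,0],0],
    [[0,-3.7,0],0],
    [[0,-3.7,0],0],
    [[0,-3.7,0],0],
    [[0,-3.7,0],0],
    [[0,0,-2],0],
    [[0,0,-2],0],
    [[0,0,-2],0],
    [[0,0,0],0],
    [[0,0,0],0],
  ],
)

```text
time: 2.6
ee_pos: [0.4448, -0.0746, 0.1712]
eef_rot: [-0.139, 0.99, 0.0, 0.0]
ft_force: [0.6, 0.3, 0.1]
width: 0.0433
grip_force: 0.0
```

```bash
python3 - <<'E'
from bench import r, vision
import cv2, numpy as np, pickle
from scipy.spatial.transform import Rotation as Ro
from h import *
s=r.read_state();c=vision.camera('wrist')
M=np.asarray(c['mount']);W=np.eye(4);W[:3,:3]=Ro.from_quat(s['eef_rot']).as_matrix();W[:3,3]=s['ee_pos'];G=np.linalg.inv(W@M)
c['R'],c['t']=G[:3,:3],G[:3,3];pickle.dump(c,open('pics/w1.pkl','wb'))
i=cv2.resize(c['color'][:,:,::-1],None,fx=1.5,fy=1.5,interpolation=cv2.INTER_CUBIC)
p=np.load('nest.npy')
L=np.array([[-168,78,5],[-168,-30,5],[56,-30,5],[-106,58,23],[-106,45,36],[-106,71,36],[-17.5,0,31],[-160,14,11],[-160,-14,11],[-160,18,11],[-160,-18,11],[8,34,44],[8,76,44],[-27,17,32],[-27,-17,32]])
U=proj(c,nest(p,L))
for l,u in zip(L,U): print(l,(u*1.5).round(1))
cv2.imwrite('pics/w1.png',i)
E
```

```text
[-168.   78.    5.] [463.7 223.1]
[-168.  -30.    5.] [290.3 222.5]
[ 56. -30.   5.] [305.8 518.7]
[-106.   58.   23.] [431.1 326.5]
[-106.   45.   36.] [411.2 334.5]
[-106.   71.   36.] [454.5 334.6]
[-17.5   0.   31. ] [340.5 455.8]
[-160.   14.   11.] [360.6 237.4]
[-160.  -14.   11.] [315.2 237.2]
[-160.   18.   11.] [367.1 237.4]
[-160.  -18.   11.] [308.7 237.2]
[ 8. 34. 44.] [391.9 501.8]
[ 8. 76. 44.] [456.5 501.9]
[-27.  17.  32.] [366.1 444.3]
[-27. -17.  32.] [314.  444.1]
```

View pics/w1.png

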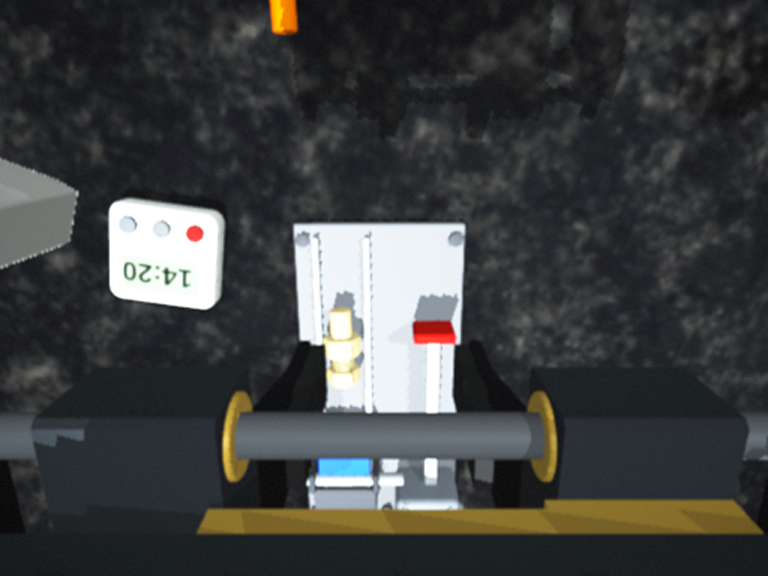

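The wrist picture agrees with the fit to about 2 mm: plate corners (294,223) and (465,223), pad (434,332), slim end of the fitting at (341,309), so nest x is about -116. The TCP is already at nest (-146, 31), so the next move is straight down.

Call:
drive_tool(
  series=[
    [[0,0,-2],0],
    [[0,0,-2],0],
    [[0,0,-2],0],
    [[0,0,-2],0],
    [[0,0,-2],0],
    [[0,0,-2],0],
    [[0,0,-1.5],0],
    [[0,0,-1.0],0],
    [[0,0,-0.5],0],
    [[0,0,0],0],
  ],
)

```text
time: 3.9
ee_pos: [0.4446, -0.0746, 0.0206]
eef_rot: [-0.139, 0.99, 0.0, -0.0]
ft_force: [-0.2, 0.5, 0.9]
width: 0.0434
grip_force: 0.0
```

```bash
python3 - <<'E'
from bench import r, vision
import cv2, numpy as np
s=r.read_state();print(s['ee_pos'],s['eef_rot'],s['ft_force'])
c=vision.camera('scene');a=c['color'][150:290,190:330,::-1];b=vision.camera('wrist')['color'][:,:,::-1]
o=np.zeros((400,800,3),np.uint8);o[:,:400]=cv2.resize(a,(400,400),interpolation=cv2.INTER_CUBIC);o[:300,400:]=cv2.resize(b,(400,300))
cv2.imwrite('pics/d1.png',o)
E
```

```text
[ 0.44462279 -0.07455526  0.02062722] [-1.38648420e-01  9.90341665e-01  2.85956898e-06 -4.13488693e-05] [-0.18906498  0.52841433  0.90506371]
```

View pics/d1.png

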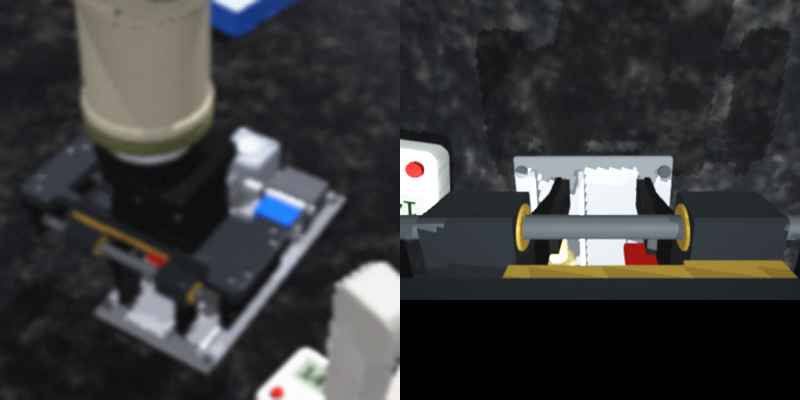

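Call:
drive_tool(
  series=[
    [[0.48,0.135,0],0],
    [[0.48,0.135,0],0],
    [[0.48,0.135,0],0],
    [[0.48,0.135,0],0],
    [[0.48,0.135,0],0],
    [[0.48,0.135,0],0],
    [[0.48,0.135,0],0],
    [[0.48,0.135,0],0],
    [[0.48,0.135,0],0],
    [[0,0,0],0],
  ],
)

```text
time: 5.25
ee_pos: [0.4879, -0.0622, 0.0204]
eef_rot: [-0.139, 0.99, 0.0, -0.0]
ft_force: [-3.3, 0.4, 0.6]
width: 0.0432
grip_force: 1.5
```

```bash
python3 - <<'E'
from bench import r, vision
import cv2, numpy as np
s=r.read_state();print(s['ee_pos'],s['ft_force'])
p=np.load('nest.npy');d=s['ee_pos'][:2]-p[:2];a=p[2];print(d@[np.cos(a),np.sin(a)],d@[-np.sin(a),np.cos(a)])
a=vision.camera('scene')['color'][150:290,190:330,::-1];b=vision.camera('top')['color'][165:265,240:340,::-1]
o=np.hstack([cv2.resize(x,(400,400),interpolation=cv2.INTER_CUBIC) for x in (a,b)])
cv2.imwrite('pics/d2.png',o)
E
```

```text
[ 0.48792793 -0.06217335  0.02043185] [-3.33504999  0.39924531  0.61989346]
-0.10123686653764197 0.031335294933895294
```

View pics/d2.png

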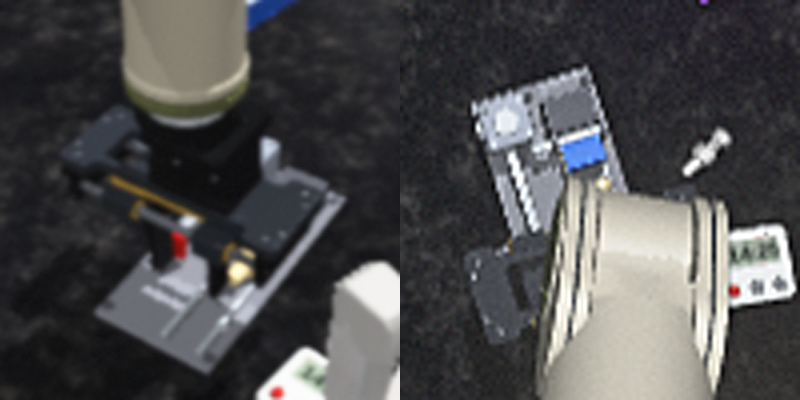

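The scene crop shows the slim end of the fitting (240,272) uncovered beside the right finger, so I need a closer look at the contact.

```bash
python3 - <<'E'
from bench import r, vision
import cv2, numpy as np
a=vision.camera('scene')['color'][215:270,225:295,::-1];w=vision.camera('wrist')['color'];b=w[110:185,150:320,::-1]
# only crops
A=cv2.resize(a,(490,385),interpolation=cv2.INTER_CUBIC);B=cv2.resize(b,(490,216),interpolation=cv2.INTER_CUBIC)
cv2.imwrite('pics/d3.png',np.vstack([A,B])[:600])
E
```

```text
(no output)
```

View pics/d3.png

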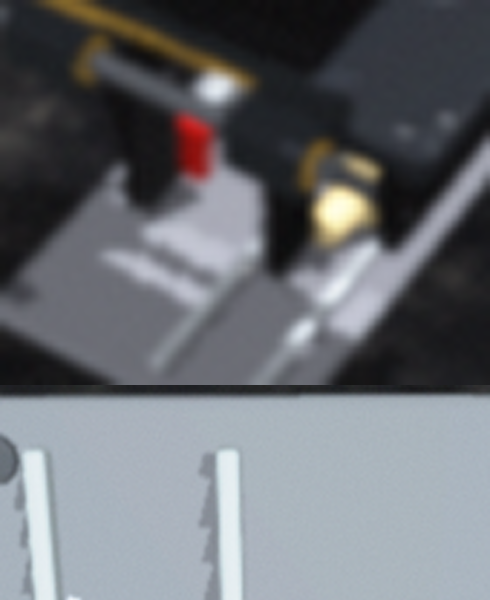

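```bash
python3 - <<'E'
from h import *
from bench import r,vision
S=vision.camera('scene')
p=np.load('nest.npy').copy()
c,s=np.cos(p[2]),np.sin(p[2]); p[:2]+=.0015*np.array([-s,c])
e=r.read_state()['ee_pos'];d=e[:2]-p[:2];X=(d@[c,s])*1000;Y=(d@[-s,c])*1000;print('tcp nest',X,Y)
q=lambda n,L:print(n,((proj(S,nest(p,L))-[225,215])*7).round(0).tolist())
q('slim@-92 centre,±y,±z',[[-92,0,15.5],[-92,6.5,15.5],[-92,-6.5,15.5],[-92,0,22],[-92,0,9]])
q('slim@-116',[[-116,0,15.5],[-116,6.5,15.5],[-116,-6.5,15.5],[-116,0,22],[-116,0,9]])
q('pad at -92 corners',[[-92,45,36],[-92,45,10],[-92,71,36],[-92,71,10]])
f=Y-21.6;q('fingerA tip inner f/b',[[X+9.5,f,12.5],[X-9.5,f,12.5]]);q('A outer(15) f/b',[[X+9.5,f-15,12.5],[X-9.5,f-15,12.5]]);q('A outer(8)',[[X+9.5,f-8,12.5],[X-9.5,f-8,12.5]])
g=Y+21.6;q('B inner f/b',[[X+9.5,g,12.5],[X-9.5,g,12.5]]);q('B outer15',[[X+9.5,g+15,12.5],[X-9.5,g+15,12.5]])
E
```

```text
tcp nest -101.73171504960831 29.799797930260425
slim@-92 centre,±y,±z [[312.0, 233.0], [295.0, 225.0], [329.0, 241.0], [312.0, 220.0], [312.0, 247.0]]
slim@-116 [[272.0, 280.0], [255.0, 272.0], [289.0, 289.0], [272.0, 267.0], [272.0, 294.0]]
pad at -92 corners [[197.0, 135.0], [199.0, 189.0], [133.0, 104.0], [136.0, 158.0]]
fingerA tip inner f/b [[291.0, 230.0], [259.0, 266.0]]
A outer(15) f/b [[329.0, 248.0], [298.0, 286.0]]
A outer(8) [[311.0, 240.0], [280.0, 277.0]]
B inner f/b [[183.0, 177.0], [150.0, 212.0]]
B outer15 [[146.0, 159.0], [113.0, 194.0]]
```

Projecting the geometry shows the fingertips are only about 8 mm thick. The right tip bears on the +y half of the slim end. I'll back off 6 mm, open to about 50 mm to centre both tips, then go on.

Call:
drive_tool(
  series=[
    [[-0.29,-0.08,0],0],
    [[-0.29,-0.08,0],0],
    [[0,0,0],0],
    [[0,0,0],0],
    [[0,0,0],0],
    [[0,0,0],0],
    [[0,0,0],0],
    [[0,0,0],0],
    [[0,0,0],0],
    [[0,0,0],0],
  ],
)

```text
time: 6.75
ee_pos: [0.4819, -0.064, 0.0206]
eef_rot: [-0.139, 0.99, 0.0, -0.0]
ft_force: [-2.7, -0.5, -2.1]
width: 0.0435
grip_force: 1.4
```

Call:
drive_tool(
  series=[
    [[0.03,-0.1,0],0],
    [[0,0,0],0],
    [[0,0,0],0],
    [[0,0,0],0],
    [[0.29,0.08,0],0],
    [[0.29,0.08,0],0],
    [[0.48,0.135,0],0],
    [[0.48,0.135,0],0],
    [[0,0,0],0],
    [[0,0,0],0],
  ],
  hand=0.425,
)

```text
time: 8.0
ee_pos: [0.4977, -0.0605, 0.0206]
eef_rot: [-0.139, 0.99, 0.0, 0.0]
ft_force: [-2.7, -2.9, 2.0]
width: 0.0499
grip_force: 1.7
```

```bash
python3 - <<'E'
from h import *
from bench import r,vision
import cv2
p=np.load('nest.npy').copy()
c,s=np.cos(p[2]),np.sin(p[2]); p[:2]+=.0015*np.array([-s,c])
e=r.read_state();d=e['ee_pos'][:2]-p[:2];print('tcp nest',d@[c,s],d@[-s,c],e['ft_force'],e['width'])
a=vision.camera('scene')['color'][195:270,225:305,::-1];b=vision.camera('top')['color'][170:225,250:310,::-1]
cv2.imwrite('pics/d4.png',np.hstack([cv2.resize(a,(400,375),interpolation=cv2.INTER_CUBIC),cv2.resize(b,(400,375),interpolation=cv2.INTER_CUBIC)]))
E
```

```text
tcp nest -0.09140322223607904 0.028757063101668073 [-2.69076309 -2.90543875  1.96203601] 0.04991797737734241
```

View pics/d4.png

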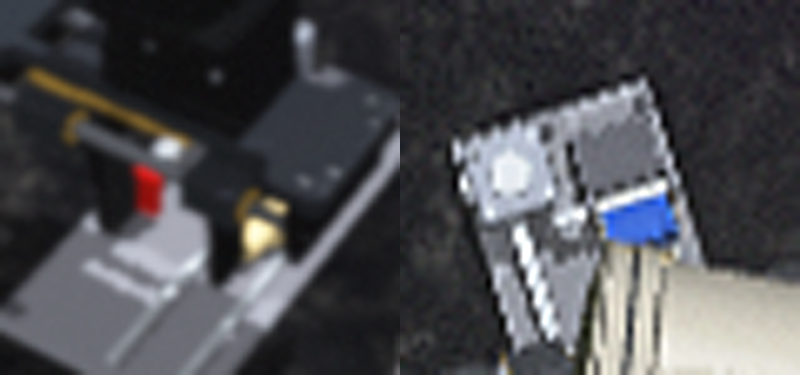

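The finger now covers the slim end, the pad is in contact, and the cover is lifting. I'll push on by 50 mm.

Call:
drive_tool(
  series=[
    [[0.48,0.135,0],0],
    [[0.48,0.135,0],0],
    [[0.48,0.135,0],0],
    [[0.48,0.135,0],0],
    [[0.48,0.135,0],0],
    [[0.48,0.135,0],0],
    [[0.48,0.135,0],0],
    [[0.48,0.135,0],0],
    [[0.48,0.135,0],0],
    [[0.48,0.135,0],0],
  ],
)

```text
time: 9.35
ee_pos: [0.5453, -0.0468, 0.0205]
eef_rot: [-0.139, 0.99, 0.0, -0.001]
ft_force: [-6.7, -1.9, 4.0]
width: 0.0501
grip_force: 3.3
```

```bash
cat > st.py <<'E'
from h import *
from bench import r,vision
p=np.load('nest.npy').copy()
c,s=np.cos(p[2]),np.sin(p[2]); p[:2]+=.0015*np.array([-s,c])
e=r.read_state();d=e['ee_pos'][:2]-p[:2];f=e['ft_force'][:2];print('tcp nest',d@[c,s],d@[-s,c],e['ee_pos'][2],'F',f@[c,s],f@[-s,c],e['time'])
E
python3 st.py; python3 - <<'E'
from bench import vision
import cv2, numpy as np
a=vision.camera('scene')['color'][180:270,225:315,::-1];b=vision.camera('top')['color'][170:225,250:310,::-1]
cv2.imwrite('pics/d5.png',np.hstack([cv2.resize(a,(400,400),interpolation=cv2.INTER_CUBIC),cv2.resize(b,(400,400),interpolation=cv2.INTER_CUBIC)]))
E
```

```text
tcp nest -0.04183799130485586 0.0290158350964842 0.020463030502458866 F -6.983936013833659 0.02974241409967271 9.35
```

Call:
drive_tool(
  series=[
    [[0.24,0.07,0],0],
    [[0.24,0.07,0],0],
    [[0.24,0.07,0],0],
    [[0.19,0.055,0],0],
    [[0.14,0.04,0],0],
    [[0.1,0.03,0],0],
    [[0.1,0.03,0],0],
    [[0,0,0],0],
    [[0,0,0],0],
    [[0,0,0],0],
  ],
)

```text
time: 10.7
ee_pos: [0.5574, -0.0434, 0.0204]
eef_rot: [-0.139, 0.99, 0.0, -0.001]
ft_force: [-6.7, -1.9, 4.6]
width: 0.0498
grip_force: 3.5
```

```bash
python3 st.py; python3 - <<'E'
from bench import vision
import cv2, numpy as np
a=vision.camera('scene')['color'][180:270,225:315,::-1];b=vision.camera('top')['color'][170:225,250:310,::-1]
cv2.imwrite('pics/d6.png',np.hstack([cv2.resize(a,(400,400),interpolation=cv2.INTER_CUBIC),cv2.resize(b,(400,400),interpolation=cv2.INTER_CUBIC)]))
E
```

```text
tcp nest -0.029244313560723448 0.029043071228695646 0.02038004351272992 F -6.997241206187288 -0.02030741698969507 10.7
```

Call:
drive_tool(
  series=[
    [[0.1,0.03,0],0],
    [[0.1,0.03,0],0],
    [[0.1,0.03,0],0],
    [[0,0,0],0],
    [[0,0,0],0],
    [[0,0,0],0],
    [[0,0,0],0],
    [[0,0,0],0],
    [[0,0,0],0],
    [[0,0,0],0],
  ],
)

```text
time: 12.05
ee_pos: [0.5579, -0.0433, 0.0198]
eef_rot: [-0.138, 0.99, 0.001, -0.003]
ft_force: [-16.1, -4.0, 10.2]
width: 0.0498
grip_force: 8.5
```

```bash
python3 st.py
```

```text
tcp nest -0.02874309914420366 0.028928724577360898 0.019791252521845316 F -16.536663928477168 0.560891871480262 12.05
```

The force rose to 16.5 N at a front face of about -19 mm (-18 expected when home). I'll check it by eye.

```bash
python3 - <<'E'
from bench import vision
import cv2, numpy as np
a=vision.camera('scene')['color'][175:265,230:320,::-1];b=vision.camera('top')['color'][165:235,245:315,::-1]
cv2.imwrite('pics/d7.png',np.hstack([cv2.resize(a,(400,400),interpolation=cv2.INTER_CUBIC),cv2.resize(b,(400,400),interpolation=cv2.INTER_CUBIC)]))
E
```

```text
(no output)
```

View pics/d7.png

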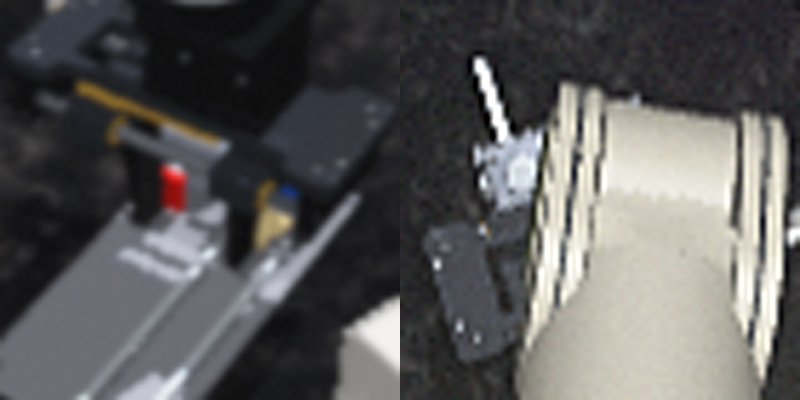

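The cover stands upright (288,190) with the brass under it (275,225) against the stop, so it is home. Now I back straight out.

Call:
drive_tool(
  series=[
    [[-0.29,-0.08,0],0],
    [[-0.58,-0.165,0],0],
    [[-0.58,-0.165,0],0],
    [[-0.58,-0.165,0],0],
    [[-0.58,-0.165,0],0],
    [[-0.58,-0.165,0],0],
    [[-0.58,-0.165,0],0],
    [[-0.58,-0.165,0],0],
    [[-0.58,-0.165,0],0],
    [[-0.58,-0.165,0],0],
  ],
)

```text
time: 13.4
ee_pos: [0.5059, -0.0582, 0.0207]
eef_rot: [-0.139, 0.99, 0.0, 0.0]
ft_force: [-2.1, -1.2, -2.7]
width: 0.0501
grip_force: 1.5
```

Call:
drive_tool(
  series=[
    [[-0.58,-0.165,0],0],
    [[-0.58,-0.165,0],0],
    [[-0.58,-0.165,0],0],
    [[-0.58,-0.165,0],0],
    [[-0.58,-0.165,0],0],
    [[-0.58,-0.165,0],0],
    [[-0.58,-0.165,0],0],
    [[-0.58,-0.165,0],0],
    [[-0.58,-0.165,0],0],
    [[-0.58,-0.165,0],0],
  ],
)

```text
time: 14.65
ee_pos: [0.4478, -0.0749, 0.0206]
eef_rot: [-0.139, 0.99, 0.0, 0.0]
ft_force: [0.4, 1.1, -0.0]
width: 0.0501
grip_force: 0.0
```

```bash
python3 st.py
```

```text
tcp nest -0.14332981130295153 0.028533835323584784 0.02063627560481957 F 0.6434535880212855 0.9114899114669691 14.65
```

Call:
drive_tool(
  series=[
    [[0,0,2],0],
    [[0,0,3],0],
    [[0,0,4],0],
    [[0,0,4],0],
    [[0,0,4],0],
    [[0,3,2],0],
    [[0,4,0],0],
    [[0,4,0],0],
    [[0,4,0],0],
    [[0,4,0],0],
  ],
)

```text
time: 15.9
ee_pos: [0.4478, 0.1163, 0.2106]
eef_rot: [-0.139, 0.99, 0.0, 0.0]
ft_force: [0.8, 0.6, -0.2]
width: 0.0504
grip_force: 0.0
```

Call:
drive_tool(
  series=[
    [[0,4,0],0],
    [[0,4,0],0],
    [[0,3,0],0],
    [[0,0,0],0],
    [[0,0,0],0],
    [[0,0,0],0],
    [[0,0,0],0],
    [[0,0,0],0],
    [[0,0,0],0],
    [[0,0,0],0],
  ],
)

```text
time: 17.15
ee_pos: [0.448, 0.2252, 0.2106]
eef_rot: [-0.139, 0.99, 0.0, 0.0]
ft_force: [0.0, 0.3, -0.8]
width: 0.0499
grip_force: 0.0
```

```bash
python3 - <<'E'
from bench import vision
import cv2, numpy as np
a=vision.camera('scene')['color'][190:282,220:315,::-1];b=vision.camera('top')['color'][175:260,250:345,::-1]
cv2.imwrite('pics/d8.png',np.hstack([cv2.resize(b,(400,400),interpolation=cv2.INTER_CUBIC),cv2.resize(a,(400,400),interpolation=cv2.INTER_CUBIC)]))
E
```

```text
(no output)
```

View pics/d8.png

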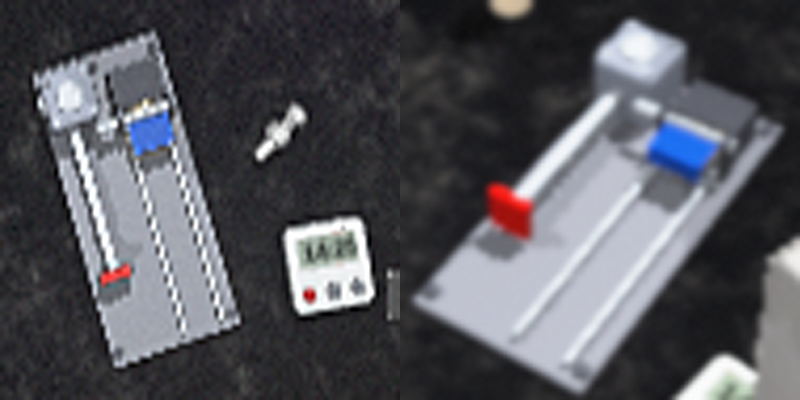

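The cover is shut (150,132 in the top crop), the bar is out, the fitting is inside, and the bystanders haven't moved. Handing in.

```bash
python3 -c "
from bench import r
print(r.close_job())"
```

```text
the job is handed in; nothing more can be done
None
```

The brass fitting is pushed home against the end stop, the push bar has sprung back out and the cover looks fully shut in front of it; the job was handed in at about 17 s with the arm clear and the loose things near the nest unmoved.

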